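Lay a power unit on its back against the bench stop

ROBOT

A 7-joint arm with a two-finger parallel gripper is mounted at the origin on the work surface. World frame = base frame: x ahead of the robot, y to its left, z up, the work surface at z = 0. Lengths are in mm, angles in rad, forces in N, time in s.
With the tool pointing down it reaches from about 350 to 900 mm from the base axis. Payload 8.1 kg.
Tool frame: the origin (TCP) lies between the finger pads; the fingertips stand 8 mm ahead of it and the grasp point (between the pads) lies 11 mm behind it; z points along the fingers, y is the direction in which the jaws open and shut (so a half turn about z gives the same grasp; the last joint's range is limited). The gripper opens to 85 mm and grips with 20 to 120 N. Pads are 22 mm wide; open, the fingers measure 114 mm over their backs; the gripper's body (76 mm by 85 mm) begins 54 mm behind the grasp point. The pads swing forward as they close: fully open they stand 13 mm farther back than shut.
Start: joints at [1.107, 0.434, 0.025, 1.573, -0.012, 1.134, -0.075], TCP at [220.617, -584.782, 218.523] pointing down, gripper open.
Joint ranges: [-2.62, 2.62], [-0.44, 2.09], [-1.27, 1.32], [0.08, 2.57], [-1.32, 4.46], [0.12, 2], [-2.74, 2.74]. Speed limits (rad/s): [2.22, 2.22, 3.01, 3.01, 3.14, 3.14, 3.14].

INTERFACE

Orientations are given as a unit quaternion [x, y, z, w].
In Python, from bench import r, vision gives the robot as it stands.
- The arm moves only by the tool jog_arm, never from a script. Its arguments are lists of equal length, an entry for each row: "fingers": the closure in counts, from 0 (fully open) to 255 (shut); "dp": the shift along the tool's x, y, z in m, a list of three; "twist": the turn about the tool's z in degrees. A call has exactly 8 rows; each row is the pose to reach, as a shift and turn from the pose measured when the call began, along the tool's axes at that moment; what a row does not reach only later rows make up. A row lasts 1/10 s, in which the tool goes at most 50 mm and 8.59 degrees, less where a joint would pass 70% of its speed; a pose out of reach is approached as far as the arm can. A call with a gripper value outside its range is refused whole. The fingers move at their own pace and stop on an object; the grip force is fixed at half the most. Time passes only in rows, so rows that repeat a pose let the fingers close, or fill a call up. It gives the time, the measured TCP pose, the force and the opening at its end, in the units of the state.
- r.get_state(): the state, without advancing time (a new reading comes with each control period).
- vision.get_image(name): name is "scene" or "side" or "wrist"; returns a dict with "color" (400x640x3 uint8, red, green, blue), "K" (3x3 intrinsics, pixels), "view" (4x4, takes a point from world to camera coordinates); the wrist camera has in their place "T_tool_cam" (4x4, takes a point from camera to tool coordinates, whose origin is the TCP and whose axes are the flange's). Camera axes: x right, y down, z forward; pixel columns grow to the right and rows downward; lengths in mm; the calibration is good to about 2 mm. The wrist camera is an equidistant fisheye: a pixel r from the principal point sees the ray r / f radians off the axis. A picture is of the moment at which its call begins: read the wrist's pose just before it. There is no depth.
- r.finish_job(): hands the job in, once; it reports no verdict.
The state is a dict: "time_s": time; "q": joint angles; "joint_vel": joint speeds; "joint_efforts": joint torques, N m; "eef_pos": TCP position; "ee_rot": TCP orientation; "force": force on the tool from outside, world axes, zero at the start; "ft_torque": the same for the moment, N m; "width": finger opening in mm.
Only numpy, scipy, OpenCV 4.12 (cv2) and the standard library are available. Lean on these libraries where they do the work, as an engineer would, in place of code of your own. Each camera call takes 0.05 s, during which the arm holds its last target. There are 200 camera calls.

TASK

The power unit stands on its end on the blue service mat. Push it over backwards so that it lies flat with its yellow cover up, then push it along the mat until its far end sits squarely against the aluminium stop bar, its whole width on the bar. Only push it, never pick it up, and leave the other things on the bench where they are.

Things in the scene. Friction and masses are not known exactly. Their poses are not given: they have to be found in the camera images.
- mat: Blue service mat fixed to the bench, 350 mm (x) by 460 mm (y), 4 mm thick; origin at the centre of its underside, x towards the stop bar, z up. The fixed aluminium stop bar stands on it along y, 260 mm long (y -130 to 130 mm), 12 mm thick, 26 mm high above the mat; its near face is at mat x = 150 mm.
- stop (a point): Middle of the foot of the stop bar's near face, on the mat's top surface (150 mm along x from the mat's origin, 4 mm above the bench).
- unit: Power unit: aluminium box, 0.4 to 0.8 kg, 55 mm thick (x), 110 mm wide (y), 135 mm tall (z), standing on end on the mat, stop bar behind it. Origin at the centre of the end it stands on, z towards the other end. Its yellow cover with round fan grille is the -x face, roughly towards the robot. Lying on its back, x points down and the origin is mid the end nearer the robot, 27.5 mm above the mat.
- unit_centre (a point): Centre of the power unit and of its mass (67.5 mm along its z from the origin). Pushed high on the cover (100 to 120 mm up) the unit tips about its back lower edge and falls backwards once leaning more than about 22 degrees; pushed low it slides.
- unit_top (a point): Centre of the power unit's upper end, which bears the green terminal strip (135 mm along its z from the origin); this end must come against the stop bar. The unit stands up to 17 degrees skewed to the bar; when lying and pushed off-centre on its near end it turns as it slides.
- transformer: Small transformer, black core and copper winding, 44 by 44 by 40 mm, loose on the left part of the mat; origin at the centre of its underside. To be left alone.
- heatsink: Aluminium heat sink with five fins, 50 by 35 by 29 mm, loose on the left part of the mat; origin at the centre of its underside. To be left alone.
- spool: Grey solder spool standing on its flange, 50 mm in diameter, 36 mm high, loose on the right part of the mat; origin at the centre of its underside. To be left alone.
- screwdriver: Screwdriver with a red handle, 160 mm long, lying on the right part of the mat; origin underneath its middle, x along it to the tip. To be left alone.
- multimeter: Orange multimeter, 170 by 85 by 35 mm, lying on the bench right of the mat; origin at the centre of its underside. To be left alone.
- remote: Black remote control, 170 by 45 by 18 mm, lying on the bench left of the mat; origin at the centre of its underside. To be left alone.
Mind the look-alikes: they are no part of the job. Several things have the shape of the unit; the one meant has the colours described above.

How it is judged (in metres and radians):
On the way, in this order (a step that is already met when the one before it is completed fails the run):
1. the power unit lies flat on its back, yellow cover up (angle between unit's own x axis and vertical above 3 rad), for 0.2 s.
2. its far end is squarely against the stop bar (angle between unit's own x axis and vertical above 3 rad and x of unit_top in the frame of mat above 0.144 m and angle between the z axis of unit and the x axis of mat, either way round below 0.09 rad and y of unit_top in the frame of mat between -0.078 and 0.078 m and z of unit_centre in the frame of mat below 0.037 m), for 0.2 s.
At the end, for the whole second after the job is handed in: The unit lies on its back on the mat (cover up within 8 degrees, its centre within 37 mm of the bench), its far end within 6 mm of the stop bar's face, square to the bar within 5 degrees, its whole width on the bar (its end's centre within 78 mm of the bar's middle), at rest (all of step 2 and linear speed of unit below 0.02 m/s and angular speed of unit below 0.1 rad/s); the robot touches nothing.
It fails at once if the power unit is lifted off the mat (height (world z) of unit_centre above 0.095 m or (angle between unit's own x axis and vertical above 2.9 rad and height (world z) of unit_centre above 0.06 m)).
It fails at once if another thing on the bench is shifted by more than 20 mm (distance of any of transformer, spool, screwdriver, heatsink, multimeter, remote from where it was at the start of the episode above 0.02 m).
It also fails if it takes over 64 s, if anything falls off the work surface, if the arm or the gripper's body presses on something with over 40 N, if the wrist force passes 120 N, or if a joint passes its speed limit or range.

## Working session

There is one attempt and no reset: what is moved stays moved. The work goes in short steps, Python scripts to look and compute and a tool call to move; the robot and the scene stay as the last step left them, time stands still between calls to the robot, and variables do not carry over. Pictures are saved under pics/ and viewed, about 8 in all and at most 12, crops included, and the job is handed in when it is done.

Besides the shell and the picture viewer there is one more tool, called after "Emit:" as a command line: name --pt "numbers of a row" for each row, then --argument value for the rest. jog_arm: Moves the arm, as the interface text tells. Its arguments: {"type":"object","properties":{"fingers":{"type":"array"},"dp":{"type":"array"},"twist":{"type":"array"}},"required":["fingers","dp","twist"]}

```bash
mkdir -p pics; ls
cat > h.py <<'E'
import numpy as np, cv2
from bench import r, vision
def grab(n,fn):
    d=vision.get_image(n); cv2.imwrite('pics/'+fn,cv2.cvtColor(d['color'],cv2.COLOR_RGB2BGR)); return d
def ray(d,uv,z):
    V=np.array(d['view'],float);R=V[:3,:3];t=V[:3,3]
    c=-R.T@t; v=R.T@np.linalg.inv(np.array(d['K'],float))@np.array([uv[0],uv[1],1.])
    return c+v*(z-c[2])/v[2]
def proj(d,p):
    V=np.array(d['view'],float);q=np.array(d['K'],float)@(V[:3,:3]@np.array(p,float)+V[:3,3]);return q[:2]/q[2]
E
python3 - <<'E'
from h import *
import pickle
s=r.get_state();print(s)
a=grab('scene','s1.png');b=grab('side','d1.png')
pickle.dump((a,b),open('v.pkl','wb'))
for d in(a,b):
    V=np.array(d['view']);print(np.round(-V[:3,:3].T@V[:3,3]),np.round(V[2,:3],2))
E
```

```text
pics
{'time_s': 0.0, 'q': array([ 1.10739876,  0.43520515,  0.02494681,  1.57409392, -0.01160777,
        1.13398973, -0.07511343]), 'joint_vel': array([ 0.00065634, -0.00024211, -0.00119783, -0.00098665,  0.00082554,
       -0.00139444,  0.00117388]), 'joint_efforts': array([-4.88686128e-04, -6.70491028e+01,  1.02511536e+00, -3.16213703e+01,
        1.57640601e-02,  1.25449264e-02, -4.23364622e-05]), 'eef_pos': array([ 220.41627455, -584.28642589,  217.73798048]), 'ee_rot': array([ 9.83777555e-01,  1.79390971e-01, -1.99097231e-04, -7.49649529e-04]), 'force': array([ 0.06628441, -0.3865511 ,  1.22133048]), 'ft_torque': array([-0.03365025,  0.00926607, -0.03426086]), 'width': 85.73741192849936}
[1332. -259. 1105.] [-0.63  0.19 -0.76]
[376. 792. 882.] [ 0.11 -0.72 -0.69]
```

View pics/s1.png

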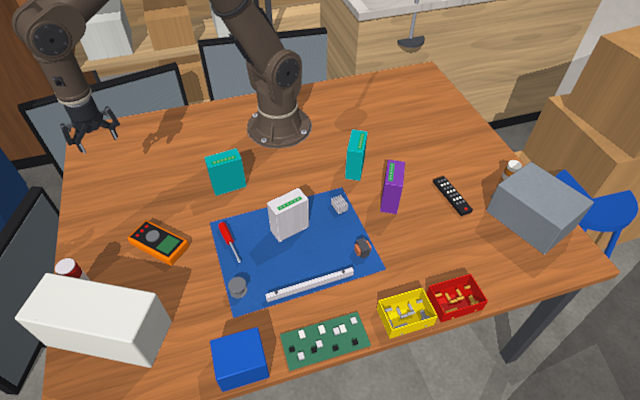

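View pics/d1.png

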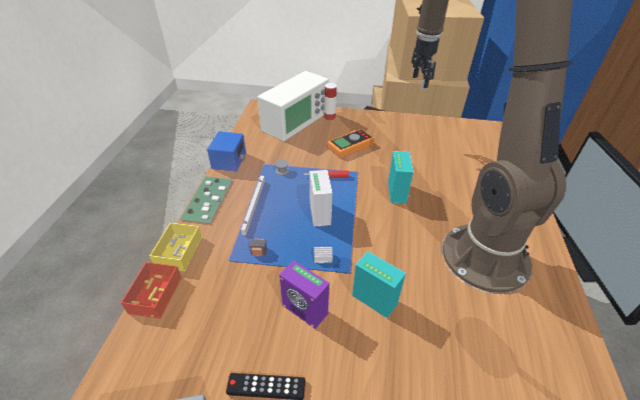

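The box on the blue mat, at scene (288,215) and side (320,197), is aluminium with a green strip and stands in front of the bar. The look-alikes are teal at scene (225,171) and (357,155), and purple at (393,186), all off the mat. I'll confirm with an enlarged crop and measure the mat.

Run:
```python
from h import *
import pickle
a,b=pickle.load(open('v.pkl','rb'))
for n,d in(('a',a),('b',b)):
    im=d['color'];hsv=cv2.cvtColor(im,cv2.COLOR_RGB2HSV)
    m=cv2.inRange(hsv,(105,150,60),(120,255,255))
    k,l,st,ce=cv2.connectedComponentsWithStats(m)
    # component nearest mat
    seed={'a':(250,250),'b':(290,220)}[n]
    i=l[seed[1],seed[0]]; print(n,'lab',i,st[i],hsv[seed[1],seed[0]])
    c=max(cv2.findContours((l==i).astype(np.uint8),cv2.RETR_EXTERNAL,cv2.CHAIN_APPROX_NONE)[0],key=cv2.contourArea)
    h=cv2.convexHull(c); 
    for e in (3,5,8):
        q=cv2.approxPolyDP(h,e,True)[:,0]
        if len(q)==4: break
    print(q.tolist()); P=np.array([ray(d,p,4)[:2] for p in q]);print(np.round(P,1).tolist(),np.round(np.linalg.norm(P-np.roll(P,-1,0),axis=1)),P.mean(0))
A=cv2.resize(a['color'][170:320,200:400],None,fx=4,fy=4,interpolation=cv2.INTER_CUBIC)[:,:,::-1]
B=cv2.resize(b['color'][155:275,225:370],None,fx=5,fy=5,interpolation=cv2.INTER_CUBIC)[:,:,::-1]
cv2.imwrite('pics/a2.png',A);cv2.imwrite('pics/b2.png',B)
```

```text
a lab 3 [  210   188   175   129 10475] [107 184 165]
[[341, 188], [384, 269], [233, 316], [210, 223]]
[[389.9, 122.5], [734.0, 135.4], [749.4, -316.6], [408.5, -330.0]] [344. 452. 341. 453.] [570.44934758 -97.17680905]
b lab 0 [     0      0    640    400 243776] [108 140 190]
[[639, 0], [639, 399], [0, 399], [0, 0]]
[[-1582.9, -2864.6], [-269.9, 361.7], [1095.1, 582.6], [3192.1, -1924.5]] [3483. 1383. 3268. 4867.] [ 608.60535199 -961.19818127]
```

View pics/a2.png

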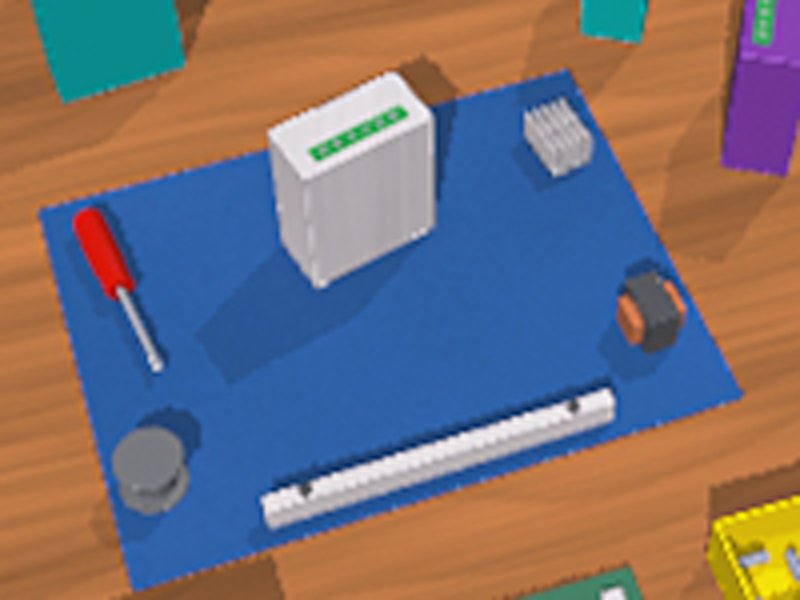

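View pics/b2.png

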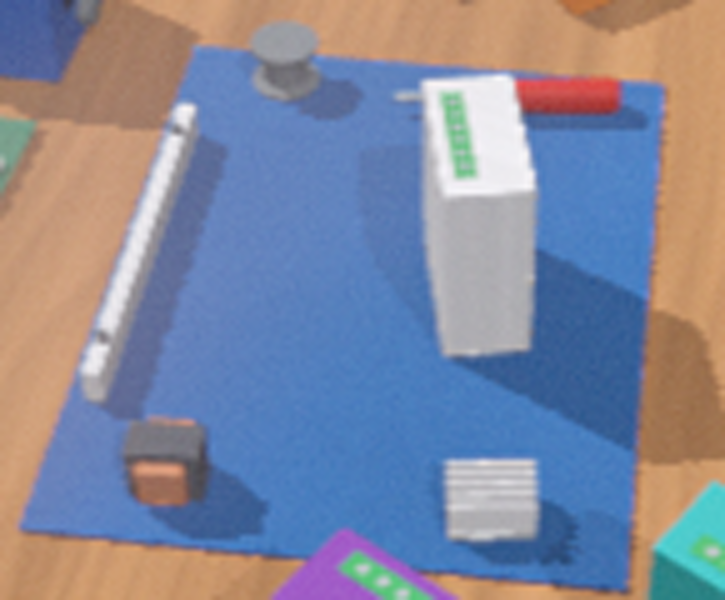

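Scene crop: the unit's top-face corners are at (268,130), (393,72), (435,112), (305,178), and its bottom edge runs (320,287)–(436,232). Side crop: top corners are at (420,82), (517,75), (537,188), (441,198). This is the aluminium box with the green strip, so it's the right unit; the other boxes are teal or purple.

Run:
```python
from h import *
import pickle
a,b=pickle.load(open('v.pkl','rb'))
f=lambda p,s,o:((np.array(p)+.5)/s-.5+np.array(o))
def sh(n,d,pts,s,o,z):
    P=np.array([ray(d,f(p,s,o),z)[:2] for p in pts]);e=np.roll(P,-1,0)-P
    print(n,np.round(P).tolist(),'len',np.round(np.linalg.norm(e,axis=1)),'ang',np.round(np.degrees(np.arctan2(e[:,1],e[:,0])),1),'c',np.round(P.mean(0),1))
A=(4,(200,170));B=(5,(225,155))
sh('a mat',a,[(570,70),(742,395),(135,588),(40,212)],*A,4)
sh('a top',a,[(268,130),(393,72),(435,112),(305,178)],*A,139)
sh('a bot',a,[(320,287),(436,232)],*A,4)
sh('a bar top',a,[(262,496),(608,390)],*A,30)
sh('a others',a,[(560,160),(92,225),(155,365),(650,330),(150,490)],*A,4)
sh('b mat',b,[(195,46),(665,87),(627,590),(22,530)],*B,4)
sh('b top',b,[(420,82),(517,75),(537,188),(441,198)],*B,139)
sh('b bot',b,[(445,356),(532,350)],*B,4)
sh('b bar top near',b,[(195,108),(105,375)],*B,30)
```

```text
a mat [[387.0, 128.0], [733.0, 139.0], [752.0, -316.0], [407.0, -331.0]] len [346. 456. 345. 459.] ang [   2.   -87.7 -177.5   92.4] c [569.6 -95. ]
a top [[493.0, -151.0], [465.0, -48.0], [513.0, -29.0], [546.0, -136.0]] len [107.  52. 112.  54.] ang [ 105.4   21.3  -73.1 -163.9] c [504.3 -91.3]
a bot [[545.0, -134.0], [521.0, -33.0]] len [104. 104.] ang [103.6 -76.4] c [533.  -83.5]
a bar top [[724.0, -219.0], [714.0, 39.0]] len [258. 258.] ang [ 92. -88.] c [719.  -89.7]
a others [[480.0, 86.0], [432.0, -293.0], [578.0, -270.0], [659.0, 96.0], [681.0, -292.0]] len [382. 148. 374. 389. 428.] ang [-97.2   9.2  77.5 -86.8 118. ] c [ 565.9 -134.8]
b mat [[756.0, -319.0], [405.0, -330.0], [387.0, 126.0], [734.0, 141.0]] len [351. 456. 347. 461.] ang [-178.3   92.3    2.4  -87.3] c [570.4 -95.4]
b top [[551.0, -137.0], [492.0, -154.0], [466.0, -50.0], [519.0, -32.0]] len [ 61. 107.  57. 109.] ang [-163.6  104.4   18.6  -73.4] c [507.1 -93.1]
b bot [[518.0, -35.0], [465.0, -49.0]] len [55. 55.] ang [-165.   15.] c [491.3 -42.3]
b bar top near [[726.0, -217.0], [713.0, 39.0]] len [257. 257.] ang [ 92.9 -87.1] c [719.2 -89.3]
```

Run:
```python
from h import *
import pickle
a,b=pickle.load(open('v.pkl','rb'))
for n,d in(('a',a),('b',b)):
    hsv=cv2.cvtColor(d['color'],cv2.COLOR_RGB2HSV)
    for nm,lo,hi in(('teal',(84,150,50),(94,255,255)),('purp',(130,100,40),(150,255,255))):
        for c in cv2.findContours(cv2.inRange(hsv,lo,hi),cv2.RETR_EXTERNAL,cv2.CHAIN_APPROX_NONE)[0]:
            if cv2.contourArea(c)<200: continue
            h=cv2.approxPolyDP(cv2.convexHull(c),3,True)[:,0]
            print(n,nm,h.tolist(),'at z0',[np.round(ray(d,p,0)[:2]).tolist() for p in h],'z135',[np.round(ray(d,p,135)[:2]).tolist() for p in h])
w=vision.get_image('wrist');print(np.round(w['T_tool_cam'],2))
# move plan
s=r.get_state();from scipy.spatial.transform import Rotation as R
M=R.from_quat(s['ee_rot']).as_matrix();print(s['eef_pos'],np.degrees(np.arctan2(M[1,0],M[0,0])))
y=np.radians(15.5);x=np.array([np.cos(y),np.sin(y)])
t=np.array([506,-92])-(27.5+60)*x;print(t,M.T@(np.array([*t,218])-s['eef_pos']))
```

```text
a teal [[236, 149], [245, 186], [216, 194], [205, 157]] at z0 [[81.0, -186.0], [278.0, -191.0], [285.0, -293.0], [90.0, -303.0]] z135 [[234.0, -195.0], [407.0, -199.0], [413.0, -288.0], [242.0, -298.0]]
a teal [[352, 130], [366, 132], [359, 179], [346, 177]] at z0 [[108.0, 268.0], [136.0, 316.0], [365.0, 199.0], [342.0, 158.0]] z135 [[258.0, 203.0], [282.0, 245.0], [483.0, 143.0], [463.0, 107.0]]
a purp [[388, 160], [404, 162], [395, 213], [380, 210]] at z0 [[306.0, 334.0], [333.0, 386.0], [545.0, 256.0], [518.0, 214.0]] z135 [[432.0, 262.0], [455.0, 307.0], [641.0, 193.0], [617.0, 156.0]]
b teal [[367, 253], [404, 273], [396, 304], [387, 316], [353, 294], [356, 265]] at z0 [[345.0, 44.0], [237.0, 100.0], [257.0, 205.0], [280.0, 244.0], [372.0, 192.0], [373.0, 94.0]] z135 [[349.0, 159.0], [258.0, 206.0], [275.0, 295.0], [294.0, 328.0], [372.0, 284.0], [373.0, 201.0]]
b teal [[408, 153], [411, 175], [405, 201], [391, 201], [389, 178], [394, 152]] at z0 [[221.0, -487.0], [211.0, -350.0], [233.0, -204.0], [280.0, -196.0], [290.0, -319.0], [275.0, -485.0]] z135 [[245.0, -291.0], [236.0, -175.0], [255.0, -52.0], [295.0, -45.0], [303.0, -149.0], [291.0, -289.0]]
b purp [[293, 261], [328, 283], [327, 313], [315, 327], [282, 301], [280, 274]] at z0 [[553.0, 109.0], [443.0, 168.0], [432.0, 261.0], [456.0, 304.0], [555.0, 245.0], [580.0, 160.0]] z135 [[526.0, 214.0], [433.0, 264.0], [424.0, 342.0], [444.0, 379.0], [527.0, 328.0], [549.0, 257.0]]
[[  -0.     -0.96   -0.29   71.83]
 [   1.     -0.      0.     -0.69]
 [  -0.     -0.29    0.96 -155.5 ]
 [   0.      0.      0.      1.  ]]
[ 220.44598952 -584.41392796  217.92971944] 20.66775299023502
[ 421.68233534 -115.38335791] [ 3.53828877e+02 -3.67818931e+02  3.27595675e-01]
```

Emit:
jog_arm --fingers '[75, 75, 75, 75, 75, 75, 75, 75]' --pt "0.035 -0.037 0" --pt "0.07 -0.074 0" --pt "0.105 -0.11 0" --pt "0.14 -0.147 0" --pt "0.175 -0.184 0" --pt "0.21 -0.22 0" --pt "0.245 -0.257 0" --pt "0.28 -0.294 0" --twist '[1, 2, 3, 4, 5, 5.2, 5.2, 5.2]'

```text
time_s: 0.95
eef_pos: [376.5, -214.4, 218.3]
ee_rot: [0.991, 0.135, -0.0, -0.0]
force: [0.9, -0.4, 0.2]
width: 60.1
```

Emit:
jog_arm --fingers '[75, 75, 75, 75, 75, 75, 75, 75]' --pt "0.023 -0.028 0" --pt "0.046 -0.056 0" --pt "0.07 -0.083 0.02" --pt "0.07 -0.083 0.05" --pt "0.07 -0.083 0.08" --pt "0.07 -0.083 0.105" --pt "0.07 -0.083 0.105" --pt "0.07 -0.083 0.105" --twist '[0, 0, 0, 0, 0, 0, 0, 0]'

```text
time_s: 1.75
eef_pos: [421.7, -115.6, 113.7]
ee_rot: [0.991, 0.135, -0.001, -0.001]
force: [1.0, 0.3, 1.1]
width: 60.3
```

Run:
```python
from h import *
grab('wrist','w1.png');print(r.get_state()['eef_pos'])
```

```text
[ 422.37128604 -115.73881866  114.3114241 ]
```

View pics/w1.png

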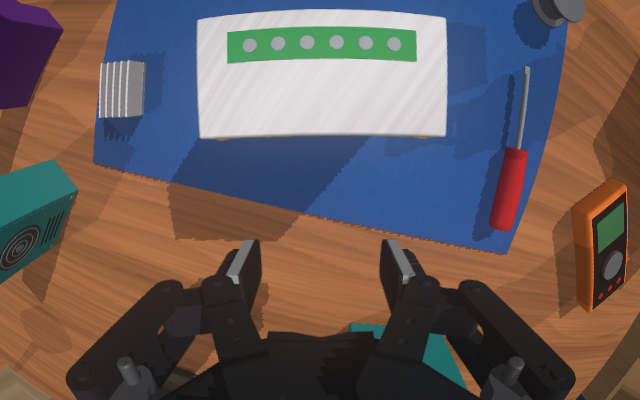

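Wrist view: the unit's top spans columns 197–447, the green strip sits around (322,45), and the finger pads are at (245,260) and (398,260). The fingers are centred and square to the cover, so I'll push.

Emit:
jog_arm --fingers '[75, 75, 75, 75, 75, 75, 75, 75]' --pt "0.02 0 0" --pt "0.035 0 0" --pt "0.045 0 0" --pt "0.052 0 0" --pt "0.059 0 0" --pt "0.066 0 0" --pt "0.073 0 0" --pt "0.08 0 0" --twist '[0, 0, 0, 0, 0, 0, 0, 0]'

```text
time_s: 2.6
eef_pos: [499.9, -94.4, 114.4]
ee_rot: [0.991, 0.134, 0.0, -0.0]
force: [0.2, -0.3, 0.8]
width: 60.6
```

Emit:
jog_arm --fingers '[75, 75, 75, 75, 75, 75, 75, 75]' --pt "0.006 0 0" --pt "0.012 0 0" --pt "0.018 0 0" --pt "0.022 0 0" --pt "0.022 0 0" --pt "0.0 0 0" --pt "-0.04 0 0" --pt "-0.08 0 0" --twist '[0, 0, 0, 0, 0, 0, 0, 0]'

```text
time_s: 3.4
eef_pos: [421.7, -115.7, 114.1]
ee_rot: [0.991, 0.135, 0.0, -0.0]
force: [-1.0, -0.4, -0.5]
width: 60.3
```

Run:
```python
from h import *
import pickle
s=r.get_state();print(s['eef_pos'],s['force'])
a=grab('scene','s3.png');b=grab('side','b3.png')
pickle.dump((a,b),open('v3.pkl','wb'))
A=cv2.resize(a['color'][170:320,200:400],None,fx=3,fy=3,interpolation=cv2.INTER_CUBIC)[:,:,::-1]
B=cv2.resize(b['color'][155:275,225:370],None,fx=4,fy=4,interpolation=cv2.INTER_CUBIC)[:,:,::-1]
A=A[:, :]; 
C=np.zeros((480,600+0,3),np.uint8)
cv2.imwrite('pics/ab3.png',np.vstack([cv2.resize(A,(400,300)),B[:300,:400]]) if 0 else B)
cv2.imwrite('pics/a3.png',A)
```

```text
[ 421.67458757 -115.74767509  114.10782016] [-0.99013213 -0.41817735 -0.47239222]
```

View pics/a3.png

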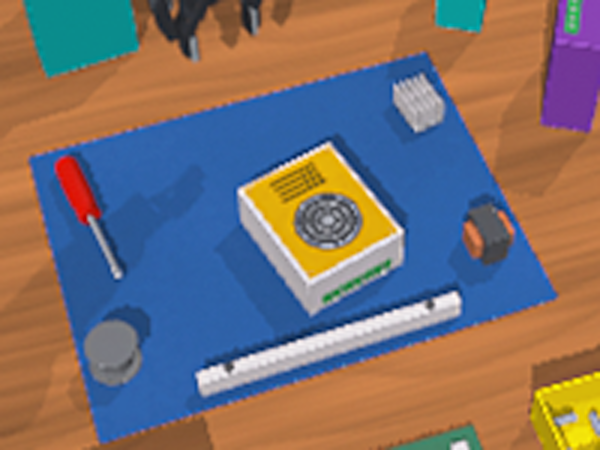

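The unit lies flat with the yellow cover up. Its top corners in the crop are at (238,190), (330,142), (405,236), (310,285), and the transformer is clear at (488,235).

Run:
```python
from h import *
import pickle
a,b=pickle.load(open('v3.pkl','rb'))
for n,d in(('a',a),('b',b)):
    hsv=cv2.cvtColor(d['color'],cv2.COLOR_RGB2HSV)
    m=cv2.inRange(hsv,(18,120,90),(30,255,255))
    box={'a':(200,170,400,320),'b':(225,155,370,275)}[n]
    z=np.zeros_like(m);z[box[1]:box[3],box[0]:box[2]]=m[box[1]:box[3],box[0]:box[2]]
    c=max(cv2.findContours(z,cv2.RETR_EXTERNAL,cv2.CHAIN_APPROX_NONE)[0],key=cv2.contourArea)
    P=np.array([ray(d,p,59)[:2] for p in c[:,0]],np.float32)
    print(n,cv2.contourArea(c),cv2.minAreaRect(P))
P=np.array([ray(a,(np.array(p)+.5)/3-.5+[200,170],59)[:2] for p in[(238,190),(330,142),(405,236),(310,285)]]);e=np.roll(P,-1,0)-P
print(np.round(P),np.linalg.norm(e,axis=1),np.degrees(np.arctan2(e[:,1],e[:,0])),P.mean(0))
```

```text
a 1104.0 ((601.110595703125, -63.77923583984375), (125.47734832763672, 99.34609985351562), 15.941351890563965)
b 736.0 ((604.9497680664062, -65.6616439819336), (121.37836456298828, 94.22589111328125), 15.431509971618652)
[[ 554. -135.]
 [ 523.  -29.]
 [ 656.    6.]
 [ 683.  -97.]] [109.91683133 138.31875501 106.7426266  133.71854156] [ 106.62391868   14.98439336  -75.81660708 -163.6702098 ] [603.98081129 -63.68877145]
```

Emit:
jog_arm --fingers '[75, 75, 75, 75, 75, 75, 75, 75]' --pt "0.015 -0.008 0.02" --pt "0.03 -0.016 0.04" --pt "0.045 -0.022 0.06" --pt "0.055 -0.026 0.075" --pt "0.06 -0.026 0.086" --pt "0.062 -0.026 0.086" --pt "0.062 -0.026 0.086" --pt "0.062 -0.026 0.086" --twist '[4, 8, 12, 13.2, 13.2, 13.2, 13.2, 13.2]'

```text
time_s: 4.3
eef_pos: [469.4, -76.4, 28.0]
ee_rot: [1.0, 0.018, -0.002, 0.0]
force: [-0.2, -0.5, -0.7]
width: 60.5
```

Emit:
jog_arm --fingers '[75, 75, 75, 75, 75, 75, 75, 75]' --pt "0.02 0 0" --pt "0.035 0 0" --pt "0.042 0 0" --pt "0.049 0 0" --pt "0.056 0 0" --pt "0.063 0 0" --pt "0.07 0 0" --pt "0.075 0 0" --twist '[0, 0, 0, 0, 0, 0, 0, 0]'

```text
time_s: 5.1
eef_pos: [543.1, -73.5, 27.5]
ee_rot: [1.0, 0.018, -0.003, 0.0]
force: [-4.4, 0.3, 2.2]
width: 60.5
```

```bash
cat >> h.py <<'E'
def unit():
    for n in('scene','side'):
        d=vision.get_image(n)
        m=cv2.inRange(cv2.cvtColor(d['color'],cv2.COLOR_RGB2HSV),(18,120,90),(30,255,255))
        x0,y0,x1,y1={'scene':(200,170,370,300),'side':(225,155,370,275)}[n]
        z=np.zeros_like(m);z[y0:y1,x0:x1]=m[y0:y1,x0:x1]
        c=max(cv2.findContours(z,cv2.RETR_EXTERNAL,cv2.CHAIN_APPROX_NONE)[0],key=cv2.contourArea)
        P=np.array([ray(d,p,59)[:2] for p in c[:,0]],np.float32);print(n,cv2.contourArea(c),cv2.minAreaRect(P))
    return
E
python3 - <<'E'
from h import *
unit();s=r.get_state();print(s['eef_pos'],s['force'])
grab('wrist','w4.png')
E
```

```text
scene 1142.0 ((624.5088500976562, -69.56706237792969), (125.30401611328125, 100.19776916503906), 10.328702926635742)
side 699.5 ((629.996337890625, -70.91484069824219), (120.02967834472656, 87.98595428466797), 9.652284622192383)
[544.26522859 -73.57981395  27.62872361] [-1.23376331  1.30858631 -0.70710589]
```

View pics/w4.png

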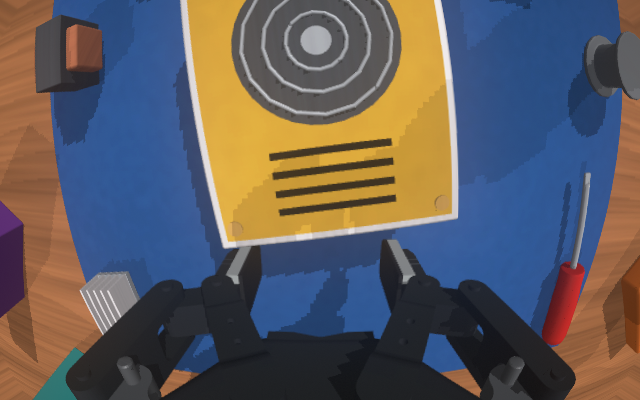

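The left finger bears near the unit's near-left corner (crop pixel 235,245) and the unit is turning as planned, from 15.5° to about 10°. I'll keep pushing.

Emit:
jog_arm --fingers '[75, 75, 75, 75, 75, 75, 75, 75]' --pt "0.004 0 0" --pt "0.008 0 0" --pt "0.012 0 0" --pt "0.016 0 0" --pt "0.02 0 0" --pt "0.023 0 0" --pt "0.026 0 0" --pt "0.027 0 0" --twist '[0, 0, 0, 0, 0, 0, 0, 0]'

```text
time_s: 6.05
eef_pos: [571.7, -72.6, 27.6]
ee_rot: [1.0, 0.018, -0.002, 0.0]
force: [-3.6, 1.4, 1.7]
width: 60.2
```

Run:
```python
from h import *
unit();s=r.get_state();print(s['eef_pos'],s['force'])
```

```text
scene 1193.0 ((648.93408203125, -77.55461883544922), (124.73212432861328, 100.62858581542969), 2.839077949523926)
side 649.0 ((653.8383178710938, -80.35983276367188), (118.91661071777344, 95.6278076171875), 2.782443046569824)
[571.76085052 -72.71785398  27.5852086 ] [-2.58413984  0.29381375  0.7344393 ]
```

Emit:
jog_arm --fingers '[75, 75, 75, 75, 75, 75, 75, 75]' --pt "0.001 0 0" --pt "0.002 0 0" --pt "0.003 0 0" --pt "0.004 0 0" --pt "0.005 0 0" --pt "0.005 0 0" --pt "0.005 0 0" --pt "0.005 0 0" --twist '[0, 0, 0, 0, 0, 0, 0, 0]'

```text
time_s: 6.95
eef_pos: [573.3, -72.5, 27.2]
ee_rot: [1.0, 0.018, -0.005, 0.0]
force: [-15.3, 2.1, 11.2]
width: 60.5
```

Force rose from about 3 N to 15 N and the arm stalled short of its target, so the unit is on the bar. I'll back off and check.

Emit:
jog_arm --fingers '[75, 75, 75, 75, 75, 75, 75, 75]' --pt "-0.01 0 0" --pt "-0.03 0 0" --pt "-0.06 0 0" --pt "-0.09 0 0" --pt "-0.1 0 -0.03" --pt "-0.1 0 -0.07" --pt "-0.1 0 -0.1" --pt "-0.1 0 -0.1" --twist '[0, 0, 0, 0, 0, 0, 0, 0]'

```text
time_s: 7.75
eef_pos: [477.9, -76.7, 132.3]
ee_rot: [1.0, 0.018, -0.0, 0.001]
force: [0.7, -0.1, -0.4]
width: 60.5
```

Run:
```python
from h import *
unit();s=r.get_state();print(s['eef_pos'],s['force'])
a=grab('scene','s5.png');b=grab('side','b5.png')
A=cv2.resize(a['color'][170:320,200:400],None,fx=4,fy=4,interpolation=cv2.INTER_CUBIC)[:,:,::-1]
cv2.imwrite('pics/a5.png',A)
B=cv2.resize(b['color'][155:275,225:370],None,fx=5,fy=5,interpolation=cv2.INTER_CUBIC)[:,:,::-1]
cv2.imwrite('pics/b5c.png',B)
```

```text
scene 1193.0 ((650.0611572265625, -77.64704895019531), (125.32020568847656, 100.298828125), 1.7987240552902222)
side 710.0 ((654.135009765625, -80.03294372558594), (120.4112319946289, 94.03673553466797), 2.1743953227996826)
[475.42052884 -76.57289022 128.91939288] [-0.22342343  0.35001533 -0.10870508]
```

View pics/a5.png

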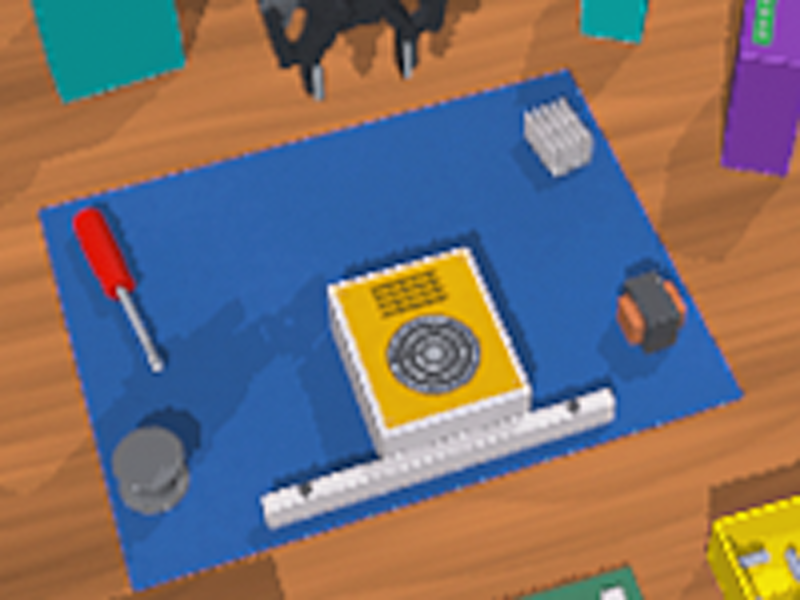

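View pics/b5c.png

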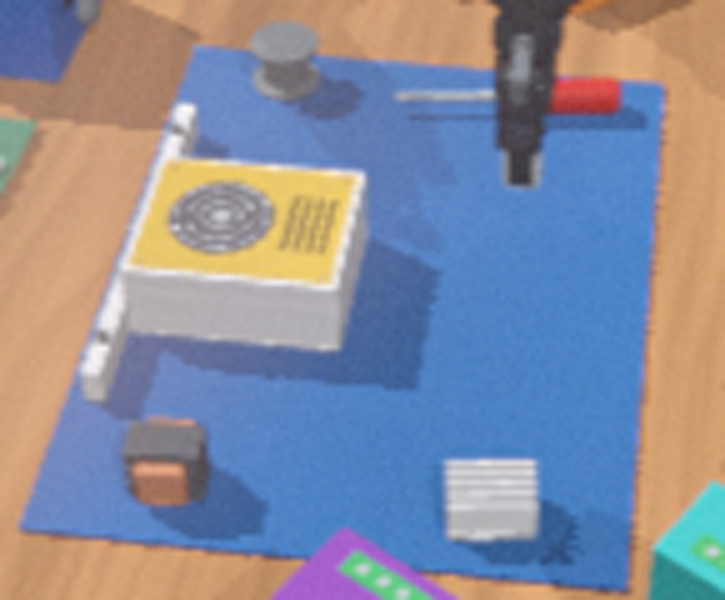

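```bash
python3 -c "
from h import *
print(r.get_state()['joint_vel'].round(3));print(r.finish_job())"
```

```text
[-0.003  0.014 -0.001  0.004  0.     0.006 -0.001]
the job is handed in; nothing more can be done
None
```

The job is handed in. The power unit lies on its back with its yellow cover up, and its far end is squarely against the stop bar. No verdict was reported.

- **What I did:** I pushed the unit over with the two spread fingers high on its cover. I then pushed its near end along the mat, which turned it from 15.5° to square as it slid. At the bar the push force rose from about 3 N to 15 N and the arm stalled, so I backed off. It took about 8 s of the 64 s allowed.
- **Squareness and place:** The last views put the unit at 1.8–2.2° yaw, against about 2.3° for the mat. Its end is about 13 mm from the bar's middle (78 mm allowed), and no gap to the bar was visible.
- **Other things and the robot:** The transformer, heat sink, spool and screwdriver look unmoved. I did not check the multimeter and remote again, but the arm moved well clear of them. The gripper was clear, with force near zero.
- **Disagreement:** The two cameras differed by about 4 mm in x and 2.5 mm in y on the unit's position, slightly more than the stated 2 mm calibration. Contact with the bar therefore rests mainly on the force rise and the stall.

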